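# Level measure of dowels

## Task

Measure out one level scoop of dowels: push the scoop in under the bin's strike bar and along the bin floor into the dowels, lift it heaped, and draw it back under the bar so that the blade strikes the excess off into the bin. Stand the scoop back in its tray, level-full with three dowels lying flat in the pan and none on top, all the others in the bin, and leave the jar, the glue bottle and the loop sherd alone.

Things in the scene. Friction and masses are not known exactly. Their poses are not given: they have to be found in the camera images.
- dowel_bin: Open aluminium bin, fixed, holding seven dowels that lie across it, side by side, from x = 20 mm to its end. Origin on the bench top, mid-width, under the edge of the strike bar; +x runs into the bin (away from the robot), +y left, z up. Inside floor 4 mm above the bench, from x = -8 to +140 mm, then an end wall that leans outward by 7 degrees; side walls 70 mm apart, 4 mm thick, 56 mm high; the near end is open, for the scoop.
- bin_sill (a point): Middle of the top of the low sill across the bin's open near end: 6 mm wide, its top 6.5 mm above the bench (2.5 mm above the bin's floor), 5 mm on the robot's side of the bin's origin.
- strike_bar: Steel blade fixed across the bin's near end; same origin and axes as dowel_bin. Spans the 70 mm between the side walls, its lower (striking) edge at x = 0 to 3 mm, 52 mm above the bench, its top 72 mm up and leaning 11 mm back towards the robot. The side walls carry it, so a scoop can come and go only beneath it, its grip staying on the robot's side.
- tray: Flat black tray, fixed, 235 x 104 mm outside, walls 4 mm thick, rim 12 mm and inner floor 4 mm above the bench. Origin on the bench under the middle of its far short side; +x points away from the robot, so the tray covers x = -235 to 0, y = -52 to +52 mm. At the start the scoop stands in it, its origin about 47 mm from the tray's, lip towards +x.
- scoop: Flat-bottomed metal measuring scoop, loose, about 0.16 kg. Origin on the underside of its pan; +x to its lip, z up. Pan 59 mm wide (54 inside), back wall at x = -30 mm, floor 2 mm thick, side and back rims 18 mm above the underside. Its inside is 49.5 mm long: three dowels side by side fill it. A strap handle, 12 to 18 mm above the underside, leads back to the grip.
- scoop_lip (a point): Middle of the front tip of the scoop's lip, 33 mm ahead of the scoop's origin and 1 mm above its underside. From here a ramp rises to 6.6 mm, 11 mm further back; dowels roll in over it when the scoop is pushed along the bin's floor against them.
- scoop_grip (a point): Centre of the scoop's upright wooden grip, a block 44 mm long (along the scoop's x), 22 mm thick (along y), 52 mm high, its foot level with the pan's underside, so that the scoop stands level. 150 mm behind the scoop's origin, 32 mm above the underside; axes as the scoop's. Take it from above, closing along y.
- pan_rear (a point): Where the centre of the rear one of three dowels lying side by side in the pan belongs: in the scoop's frame 20 mm behind its origin, 10 mm above the underside.
- pan_mid (a point): The same for the middle dowel of the three: 3 mm behind the scoop's origin, 10 mm above the underside. A heaped dowel lies on the row with its centre about 24 mm above the underside; the blade clears it off best when it passes 2 to 4 mm above the pan's rims.
- pan_front (a point): The same for the front dowel of the three: 13 mm ahead of the scoop's origin, 10 mm above the underside.
- jar: Bystander: glass jar with a grey lid, 71 mm across, 110 mm high; origin under its centre.
- glue_bottle: Bystander: small dropper bottle, 33 mm across, 102 mm high; origin under its centre.
- loop_sherd: Bystander: pierced pottery lug, 54 x 84 x 16 mm; origin under its centre. Beyond it on the robot's right stands a tall red cabinet (fixed), whose nearest overhanging corner is at about x = 0.34, y = -0.37 m in the room, from 0.26 m above the bench upward: keep the arm clear of it.
- dowel_1: Loose round-ended beech dowel, 16 mm thick, 44 mm long, 12 g. Origin at its centre, y along its length. The seven dowels are alike.
- dowel_2: Loose round-ended beech dowel, 16 mm thick, 44 mm long, 12 g. Origin at its centre, y along its length.
- dowel_3: Loose round-ended beech dowel, 16 mm thick, 44 mm long, 12 g. Origin at its centre, y along its length.
- dowel_4: Loose round-ended beech dowel, 16 mm thick, 44 mm long, 12 g. Origin at its centre, y along its length.
- dowel_5: Loose round-ended beech dowel, 16 mm thick, 44 mm long, 12 g. Origin at its centre, y along its length.
- dowel_6: Loose round-ended beech dowel, 16 mm thick, 44 mm long, 12 g. Origin at its centre, y along its length.
- dowel_7: Loose round-ended beech dowel, 16 mm thick, 44 mm long, 12 g. Origin at its centre, y along its length.
Not all that is in view belongs to the job. What is shaped like the dowel_3 but purple is not meant.

How it is judged:
On the way, in this order (a step that is already met when the one before it is completed fails the run):
1. the scoop is lifted clear of the bin floor behind the bar (10 mm or more), heaped: at least one dowel in the pan stands above the level row (centre over 17.5 mm above the underside) (z of scoop in the frame of dowel_bin above 0.014 m and x of scoop in the frame of dowel_bin above 0.03 m and ((z of dowel_1 in the frame of scoop above 0.0175 m and distance between dowel_1 and pan_mid below 0.035 m) or (z of dowel_2 in the frame of scoop above 0.0175 m and distance between dowel_2 and pan_mid below 0.035 m) or (z of dowel_3 in the frame of scoop above 0.0175 m and distance between dowel_3 and pan_mid below 0.035 m) or (z of dowel_4 in the frame of scoop above 0.0175 m and distance between dowel_4 and pan_mid below 0.035 m) or (z of dowel_5 in the frame of scoop above 0.0175 m and distance between dowel_5 and pan_mid below 0.035 m) or (z of dowel_6 in the frame of scoop above 0.0175 m and distance between dowel_6 and pan_mid below 0.035 m) or (z of dowel_7 in the frame of scoop above 0.0175 m and distance between dowel_7 and pan_mid below 0.035 m))), for 0.2 s.
2. the strike bar pushes against a heaped dowel (((contact force between strike_bar and dowel_1 above 0.05 N and (z of dowel_1 in the frame of scoop above 0.0175 m and distance between dowel_1 and pan_mid below 0.035 m)) or (contact force between strike_bar and dowel_2 above 0.05 N and (z of dowel_2 in the frame of scoop above 0.0175 m and distance between dowel_2 and pan_mid below 0.035 m)) or (contact force between strike_bar and dowel_3 above 0.05 N and (z of dowel_3 in the frame of scoop above 0.0175 m and distance between dowel_3 and pan_mid below 0.035 m)) or (contact force between strike_bar and dowel_4 above 0.05 N and (z of dowel_4 in the frame of scoop above 0.0175 m and distance between dowel_4 and pan_mid below 0.035 m)) or (contact force between strike_bar and dowel_5 above 0.05 N and (z of dowel_5 in the frame of scoop above 0.0175 m and distance between dowel_5 and pan_mid below 0.035 m)) or (contact force between strike_bar and dowel_6 above 0.05 N and (z of dowel_6 in the frame of scoop above 0.0175 m and distance between dowel_6 and pan_mid below 0.035 m)) or (contact force between strike_bar and dowel_7 above 0.05 N and (z of dowel_7 in the frame of scoop above 0.0175 m and distance between dowel_7 and pan_mid below 0.035 m)))).
At the end, for the whole second after the job is handed in: The scoop stands at rest in the tray, flat on its floor (underside within 4 mm of it, tilt under 0.06 rad), with three dowels lying in the pan (each centre within 10 mm of its place, pan_rear, pan_mid and pan_front) and none above them; every other dowel is inside the bin (z of scoop in the frame of tray between 0.001 and 0.008 m and x of scoop in the frame of tray between -0.09 and -0.01 m and y of scoop in the frame of tray between -0.03 and 0.03 m and angle between scoop's own z axis and vertical below 0.06 rad and linear speed of scoop below 0.02 m/s and distance between any of dowel_1, dowel_2, dowel_3, dowel_4, dowel_5, dowel_6, dowel_7 and pan_rear below 0.01 m and distance between any of dowel_1, dowel_2, dowel_3, dowel_4, dowel_5, dowel_6, dowel_7 and pan_mid below 0.01 m and distance between any of dowel_1, dowel_2, dowel_3, dowel_4, dowel_5, dowel_6, dowel_7 and pan_front below 0.01 m and ((distance between dowel_1 and pan_rear below 0.01 m or distance between dowel_1 and pan_mid below 0.01 m or distance between dowel_1 and pan_front below 0.01 m) or (x of dowel_1 in the frame of dowel_bin between -0.002 and 0.175 m and y of dowel_1 in the frame of dowel_bin between -0.04 and 0.04 m)) and ((distance between dowel_2 and pan_rear below 0.01 m or distance between dowel_2 and pan_mid below 0.01 m or distance between dowel_2 and pan_front below 0.01 m) or (x of dowel_2 in the frame of dowel_bin between -0.002 and 0.175 m and y of dowel_2 in the frame of dowel_bin between -0.04 and 0.04 m)) and ((distance between dowel_3 and pan_rear below 0.01 m or distance between dowel_3 and pan_mid below 0.01 m or distance between dowel_3 and pan_front below 0.01 m) or (x of dowel_3 in the frame of dowel_bin between -0.002 and 0.175 m and y of dowel_3 in the frame of dowel_bin between -0.04 and 0.04 m)) and ((distance between dowel_4 and pan_rear below 0.01 m or distance between dowel_4 and pan_mid below 0.01 m or distance between dowel_4 and pan_front below 0.01 m) or (x of dowel_4 in the frame of dowel_bin between -0.002 and 0.175 m and y of dowel_4 in the frame of dowel_bin between -0.04 and 0.04 m)) and ((distance between dowel_5 and pan_rear below 0.01 m or distance between dowel_5 and pan_mid below 0.01 m or distance between dowel_5 and pan_front below 0.01 m) or (x of dowel_5 in the frame of dowel_bin between -0.002 and 0.175 m and y of dowel_5 in the frame of dowel_bin between -0.04 and 0.04 m)) and ((distance between dowel_6 and pan_rear below 0.01 m or distance between dowel_6 and pan_mid below 0.01 m or distance between dowel_6 and pan_front below 0.01 m) or (x of dowel_6 in the frame of dowel_bin between -0.002 and 0.175 m and y of dowel_6 in the frame of dowel_bin between -0.04 and 0.04 m)) and ((distance between dowel_7 and pan_rear below 0.01 m or distance between dowel_7 and pan_mid below 0.01 m or distance between dowel_7 and pan_front below 0.01 m) or (x of dowel_7 in the frame of dowel_bin between -0.002 and 0.175 m and y of dowel_7 in the frame of dowel_bin between -0.04 and 0.04 m))); the robot touches nothing.
It fails at once if the jar is moved by more than 20 mm (distance of jar from where it was at the start of the episode above 0.02 m).
It fails at once if the glue bottle is moved by more than 20 mm (distance of glue_bottle from where it was at the start of the episode above 0.02 m).
It fails at once if the loop sherd is moved by more than 20 mm (distance of loop_sherd from where it was at the start of the episode above 0.02 m).
It also fails if it takes over 72 s, if anything falls off the work surface, if the arm or the gripper's body presses on something with over 40 N, if the wrist force passes 120 N, or if a joint passes its speed limit or range.

## Robot

A 7-joint arm with a two-finger parallel gripper is mounted at the origin on a cart in front of the work surface, level with it; the furniture and walls round the work are solid. World frame = base frame: x ahead of the robot, y to its left, z up, the work surface at z = 0. Lengths are in m, angles in rad, forces in N, time in s.
With the tool pointing down it reaches from about 0.4 to 0.875 m from the base axis. Payload 6.5 kg.
Tool frame: the origin (TCP) lies on the centre line of the jaws, within the pads' length; the fingertips stand 22 mm ahead of it and the grasp point (between the pads) lies 3 mm ahead of it (nose_length is the distance from the TCP to the fingertips, in m); z points along the fingers, y is the line along which they close (so a half turn about z gives the same grasp; the last joint's range is limited). The gripper opens to 85 mm and grips with 20 to 120 N. Pads are 22 mm wide; open, the fingers measure 114 mm over their backs; the gripper's body (76 mm by 85 mm) begins 54 mm behind the grasp point. The pads swing forward as they close: fully open they stand 13 mm farther back than shut.
Start: joints at [1.255, 0.536, -0.004, 1.538, 0.003, 1.067, -0.071], TCP at [0.161, -0.63, 0.253] pointing down, gripper open.
Joint ranges: [-2.7, 2.7], [-0.37, 2.16], [-1.27, 1.26], [0.24, 2.4], [-1.31, 4.45], [0.19, 1.91], [-2.76, 2.76]. Speed limits (rad/s): [2.39, 2.39, 3.14, 3.14, 3.14, 3.14, 3.14].

## Interface

Orientations are given as a 3x3 rotation matrix whose columns are the frame's x, y, z axes.
In Python, from plant import sense, capture, close_job, cut_out, tip_of, nose_length gives the robot as it stands. The module is installed in compiled form; this text tells all that it offers.
- The arm moves only by the tool play_rows, never from a script. Its argument "rows" is one flat list of numbers, 5 for each row, row after row: the shift along the tool's x, y, z in units of 300 mm (1.0 is 300 mm), then the turn about the tool's z in units of 2 rad (1.0 is 2 rad), then the gripper command: -1 is shut, 1 is fully open, values between are in proportion. In form: [dx, dy, dz, roll, fingers, dx, dy, dz, roll, fingers, ...]. A call has 1 to 12 rows; each row shifts and turns the commanded pose from where the row before left it, along the tool's axes as they then stand; what a row does not reach is not made up. A row lasts 1/12 s, in which the tool goes at most 41.7 mm and 7.16 degrees, less where a joint would pass 70% of its speed; a pose out of reach is approached as far as the arm can. A call with a number of a shift or a turn outside -1 to 1 is refused whole. A call with a gripper value outside its range is refused whole. The fingers move at their own pace and stop on an object; "grip_force" is the grip in N (left out, the last holds). Time passes only in rows, so rows that do not move let the fingers close. It gives the time, the measured TCP pose, the force, the opening and the grip force at its end, in the units of the state.
- sense(): the state, without advancing time (a new reading comes with each control period).
- capture(name): name is "side" or "top"; returns a dict with "frame" (420x560x3 uint8, red, green, blue), "fov_y" (degrees; the focal length in pixels is half the picture's height over the tangent of half this angle, whatever the lens; pixels are square), "cx", "cy" (the principal point, pixels), "k1" (the pictures are not rectified: a ray, as slopes to the right and down, at radius r is drawn at 1 + k1 r^2 times it, then the intrinsics apply), "R" (3x3) and "t" (3): a world point X has camera coordinates R X + t. Camera axes: x right, y down, z forward; pixel columns grow to the right and rows downward; lengths in m; the calibration is good to about 2 mm. A picture is of the moment at which its call begins. There is no depth.
- close_job(): hands the job in; it is judged then, once.
Trained networks look in the newest picture that a camera, given by its name, has taken for a name from the list of things; names that differ only in an ending like _2 or _b are one class to them, and where a whole thing is asked for, a point or a joint stands for the part that bears it (a point fixed in the world has none). Each returns a list of dicts, best first, with "p" (0 to 1); they miss things now and then, are a little off and sometimes report something else, mostly with a low value. They report only what shows in the picture. A call takes as long as a camera call. They do not tell look-alikes from the thing itself.
- cut_out(thing, camera): "pixels" (420x560 bool, what is visible of it) and "rect" ([centre column, centre row, width, height] in pixels, round what is visible of it).
- tip_of(thing, camera): "point" ([column, row] in pixels: a listed point, or the origin of a listed thing).
The state is a dict: "time_s": time; "joints": joint angles; "qd": joint speeds; "joint_torque": joint torques, N m; "eef_pos": TCP position; "ee_rot": TCP orientation; "ft_force": force on the tool from outside, world axes, zero at the start; "torque": the same for the moment, N m; "grip_width": finger opening in m; "grip_force": force on a finger pad.
Only numpy, scipy, OpenCV 4.12 (cv2) and the standard library are available. Lean on these libraries where they do the work, as an engineer would, in place of code of your own. Each camera call takes 0.05 s, during which the arm holds its last target. There are 200 camera calls.

## Working session

There is one attempt and no reset: what is moved stays moved. The work goes in short steps, Python scripts to look and compute and a tool call to move; the robot and the scene stay as the last step left them, time stands still between calls to the robot, and variables do not carry over. Pictures are saved under pics/ and viewed, at most 10 in all, crops included, and the job is handed in when it is done.

Besides the shell and the picture viewer there is one more tool, called after "Emit:" as name(argument=value, ...) on one line, values as JSON. play_rows: Moves the arm, as the interface text tells. Its arguments: {"type":"object","properties":{"rows":{"type":"array"},"grip_force":{"type":"number"}},"required":["rows"]}

```bash
mkdir -p pics
cat > h.py <<'E'
import numpy as np, cv2
from plant import sense, capture, close_job, cut_out, tip_of, nose_length
def ray(c,uv):
    f=c["frame"].shape[0]/2/np.tan(np.radians(c["fov_y"])/2)
    d=np.array([(uv[0]-c["cx"])/f,(uv[1]-c["cy"])/f]); s=d.copy()
    for _ in range(20): s=d/(1+c["k1"]*(s@s))
    R=np.array(c["R"]);t=np.array(c["t"])
    o=-R.T@t; v=R.T@np.array([s[0],s[1],1]); return o,v/np.linalg.norm(v)
def onz(c,uv,z):
    o,v=ray(c,uv); return o+v*(z-o[2])/v[2]
def tri(c1,p1,c2,p2):
    o1,v1=ray(c1,p1);o2,v2=ray(c2,p2)
    A=np.stack([v1,-v2],1); k=np.linalg.lstsq(A,o2-o1,rcond=None)[0]
    a=o1+k[0]*v1;b=o2+k[1]*v2; return (a+b)/2,np.linalg.norm(a-b)
def proj(c,X):
    f=c["frame"].shape[0]/2/np.tan(np.radians(c["fov_y"])/2)
    p=np.array(c["R"])@np.array(X)+np.array(c["t"]); s=p[:2]/p[2]; s=s*(1+c["k1"]*(s@s))
    return s*f+[c["cx"],c["cy"]]
def save(c,n): cv2.imwrite("pics/"+n+".png",c["frame"][:,:,::-1])
E
python3 - <<'E'
from h import *
np.set_printoptions(precision=4,suppress=True)
s=sense(); print(s["time_s"],s["eef_pos"],s["ee_rot"],s["grip_width"],nose_length if not callable(nose_length) else nose_length())
C={}
for n in("side","top"):
    C[n]=capture(n); save(C[n],n+"0"); c=C[n]; print(n,c["fov_y"],c["k1"],-np.array(c["R"]).T@np.array(c["t"]))
cv2.imwrite("pics/both0.png",np.hstack([cv2.resize(C[n]["frame"],(400,300)) for n in C])[:,:,::-1])
for th in("dowel_bin","bin_sill","strike_bar","tray","scoop","scoop_lip","scoop_grip","pan_rear","pan_mid","pan_front","jar","glue_bottle","loop_sherd","dowel_1"):
    P={}
    for n in C:
        r=tip_of(th,n); P[n]=r
        print(th,n,[(np.round(q["point"],1).tolist(),round(q["p"],2)) for q in r[:8]])
    if P["side"] and P["top"]:
        print("   ",*tri(C["side"],P["side"][0]["point"],C["top"],P["top"][0]["point"]))
E
```

```text
0.0 [ 0.1605 -0.6293  0.2524] [[ 0.9689  0.2473 -0.0006]
 [ 0.2473 -0.9689  0.0016]
 [-0.0001 -0.0017 -1.    ]] 0.0856694025835762 0.022
side 48.653455170724634 -0.059012915656297446 [0.2477 0.3461 0.9239]
top 44.35956536141972 -0.19830947705558036 [ 0.498  -0.0429  1.0411]
dowel_bin side [([304.1, 179.9], 0.7), ([303.0, 275.3], 0.6), ([278.3, 161.5], 0.46)]
dowel_bin top [([354.5, 193.0], 0.87)]
    [ 0.6427 -0.1653 -0.0002] 0.002870809631488712
bin_sill side [([299.7, 180.5], 0.98)]
bin_sill top [([352.4, 193.7], 0.91), ([254.5, 276.7], 0.71), ([351.9, 174.8], 0.29)]
    [ 0.6449 -0.1584  0.0009] 0.0061385946028763025
strike_bar side [([302.4, 178.5], 0.53)]
strike_bar top [([354.3, 186.2], 0.74)]
    [ 0.6548 -0.1679 -0.0076] 0.010102237475034309
tray side [([230.6, 233.6], 0.82), ([296.2, 171.5], 0.36)]
tray top [([246.3, 183.1], 0.68)]
    [ 0.6646  0.0571 -0.0046] 0.0008601118617162214
scoop side [([246.3, 248.2], 0.6)]
scoop top [([244.1, 207.8], 0.94)]
    [ 0.6121  0.06   -0.0005] 0.0031206333369668106
scoop_lip side [([236.7, 237.9], 0.93), ([302.6, 180.9], 0.71), ([294.8, 
[... 870 characters left out ...]
 249.2], 0.38)]
glue_bottle top [([172.1, 192.8], 0.68)]
    [ 0.6511  0.218  -0.0106] 0.01294924736456394
loop_sherd side [([313.7, 130.2], 0.84)]
loop_sherd top [([409.4, 157.8], 0.89)]
    [ 0.7088 -0.2719  0.0399] 0.001972198287697025
dowel_1 side [([283.3, 169.7], 0.64), ([267.3, 155.1], 0.61), ([263.6, 156.3], 0.61), ([277.9, 162.1], 0.54), ([293.3, 171.5], 0.53), ([259.9, 150.9], 0.53), ([273.6, 162.3], 0.51), ([347.7, 237.7], 0.51)]
dowel_1 top [([344.1, 152.4], 0.66), ([342.9, 127.4], 0.65), ([345.3, 147.6], 0.59), ([344.9, 138.9], 0.59), ([351.6, 166.0], 0.51), ([348.8, 162.6], 0.51), ([353.0, 176.3], 0.49), ([244.4, 181.1], 0.44)]
    [ 0.7179 -0.1528 -0.0115] 0.029984368486149087
```

Run:
```python
import cv2
t=cv2.imread("pics/top0.png"); cv2.imwrite("pics/t_c.png",cv2.resize(t[100:310,140:440],None,fx=2.6,fy=2.6,interpolation=2))
```

```text
(no output)
```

View pics/t_c.png

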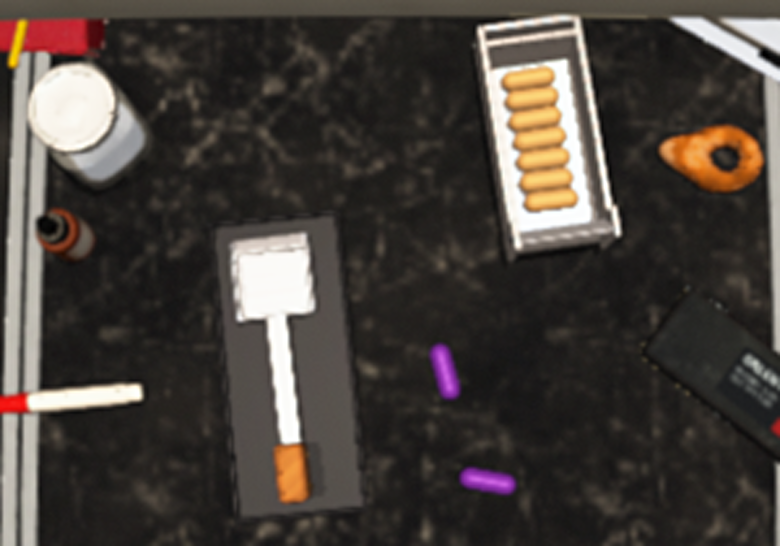

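View pics/side0.png

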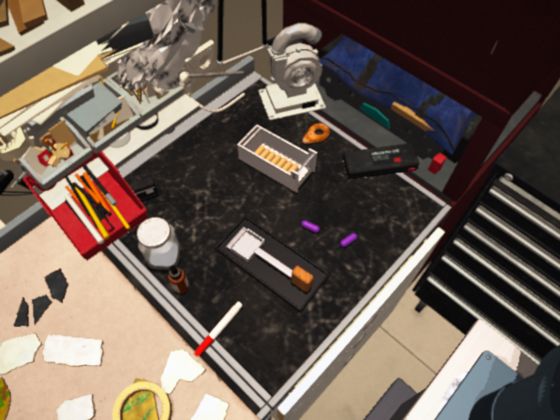

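The side picture shows the bin at about (278,160), the scoop in its tray at (270,260), jar (158,240), bottle (177,280) and sherd (316,133). The dowels wanted are the beech ones in the bin. The look-alikes are the purple ones at side (311,227) and (348,240), which are not meant. Next comes one close crop with tick marks to get the geometry.

Run:
```python
import cv2,numpy as np
t=cv2.imread("pics/top0.png")
def crop(x0,y0,w,h,s):
    a=cv2.resize(t[y0:y0+h,x0:x0+w],None,fx=s,fy=s,interpolation=cv2.INTER_CUBIC)
    for x in range((x0+9)//10*10,x0+w,10): cv2.line(a,(int((x-x0+.5)*s),0),(int((x-x0+.5)*s),4 if x%50 else 12),(0,255,255),1); cv2.putText(a,str(x),(int((x-x0+.5)*s)-10,16),0,.35,(0,255,255))
    for y in range((y0+9)//10*10,y0+h,10): cv2.line(a,(0,int((y-y0+.5)*s)),(5,int((y-y0+.5)*s)),(0,255,255),1); cv2.putText(a,str(y),(7,int((y-y0+.5)*s)+4),0,.35,(0,255,255))
    return a
a=crop(318,98,68,106,5.6); b=crop(216,178,68,124,4.8)
H=600; f=lambda m:cv2.copyMakeBorder(m,0,H-m.shape[0],0,0,0)
cv2.imwrite("pics/z1.png",np.hstack([f(a),f(b)]))
```

```text
(no output)
```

View pics/z1.png

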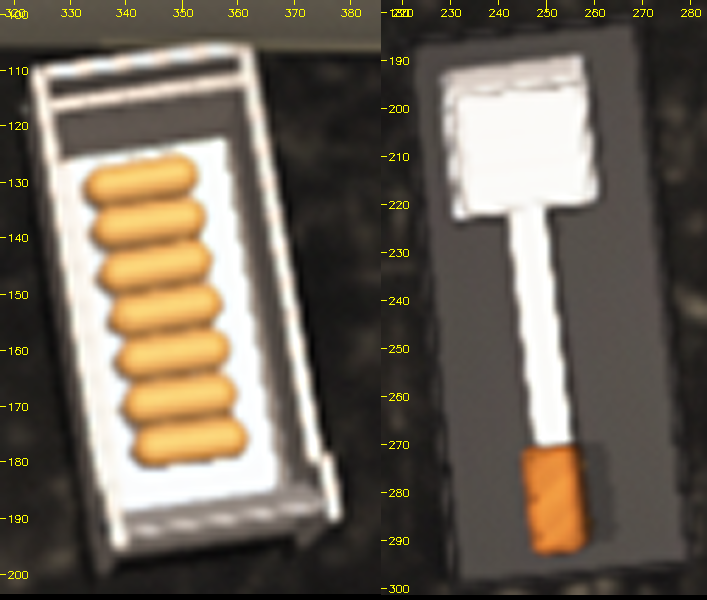

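```bash
cat > fit.py <<'E'
from h import *
from scipy.optimize import least_squares
np.set_printoptions(precision=4,suppress=True)
C={n:capture(n) for n in("side","top")}
def W(p,X): c,s=np.cos(p[2]),np.sin(p[2]); return [p[0]+c*X[0]-s*X[1],p[1]+s*X[0]+c*X[1],X[2]]
def fit(p0,pts,lines):
    def f(p):
        r=[]
        for n,X,uv,w in pts: r+=list(w*(proj(C[n],W(p,X))-uv))
        for A,B,uv in lines:
            a=proj(C["top"],W(p,A));b=proj(C["top"],W(p,B));d=(b-a)/np.linalg.norm(b-a)
            r.append(np.cross(d,np.array(uv)-a))
        return np.array(r)
    s=least_squares(f,p0,loss="soft_l1"); print(s.x,np.degrees(s.x[2])); print("  res",np.round(f(s.x),1)); return s.x
E
python3 - <<'E' 2>/dev/null
from fit import *
L=((-.008,.037,.056),(.14,.037,.056));Rr=((-.008,-.037,.056),(.14,-.037,.056));F=((0,-.035,.004),(.14,-.035,.004));E=((.14,.035,.004),(.14,-.035,.004))
b=fit([.643,-.165,.1],[("top",(-.005,0,.0065),(352.4,193.7),.4),("side",(-.005,0,.0065),(299.7,180.5),.4),("top",(0,0,0),(354.5,193),.4),("side",(0,0,0),(304.1,179.9),.4)],
 [(*L,(324.5,115)),(*L,(338,190)),(*Rr,(361.5,110)),(*Rr,(373,176)),(*F,(360,130)),(*F,(366.5,183)),(*E,(335,125.3)),(*E,(355,122.8))])
for X in ((0,.039,.056),(0,-.039,.056),(-.011,0,.072),(.14,0,.004),(0,0,.052),(.028,0,.012),(.14,-.037,.056)): print(X,proj(C["top"],W(b,X)))
for uv in [(342.5,129),(344,137),(345.5,144.8),(347.5,152.8),(349.5,160.8),(350.5,168.8),(353,176.5)]:
    X=onz(C["top"],uv,.012)-[b[0],b[1],0]; c,s=np.cos(b[2]),np.sin(b[2]); print("dowel",X[0]*c+X[1]*s,-X[0]*s+X[1]*c)
z=.004
s=fit([.612,.06,.1],[("top",(0,0,z),(244.1,207.8),.3),("side",(0,0,z),(246.3,248.2),.3),("top",(-.15,0,.032+z),(252.6,278.4),.3),("side",(-.15,0,.032+z),(304.2,277.2),.3),("top",(-.03,.0295,.018+z),(231.5,222),1),("top",(-.03,-.0295,.018+z),(260.5,219),1),("top",(.033,.0295,.005),(228.5,193),1),("top",(.033,-.0295,.005),(257.5,189),1)],
 [((-.03,0,.022),(-.13,0,.022),(246,225)),((-.03,0,.022),(-.13,0,.022),(252.3,268))])
print(proj(C["top"],W(s,(-.15,0,.06))))
t=fit([.66,.057,.1],[("top",(0,.052,.012),(223.5,187),1),("top",(0,-.052,.012),(268.2,183),1),("top",(-.235,.052,.012),(232,298.5),1),("top",(-.235,-.052,.012),(279,293.5),1),("side",(0,0,0),(230.6,233.6),.3)],[])
print("grip",W(s,(-.15,0,.036)),"stot",s[:2]-t[:2])
E
```

```text
[ 0.6479 -0.1605  0.1479] 8.473863432285079
  res [ 0.3 -0.3  1.1 -0.5 -0.8 -0.8 -1.4 -0.1 -0.2  1.1 -0.   0.1  0.4 -2.1
 -0.4 -0.1]
(0, 0.039, 0.056) [335.8579 189.8522]
(0, -0.039, 0.056) [375.399  184.0862]
(-0.011, 0, 0.072) [357.5997 191.3495]
(0.14, 0, 0.004) [341.7288 124.7522]
(0, 0, 0.052) [355.4531 187.2647]
(0.028, 0, 0.012) [350.9394 176.7025]
(0.14, -0.037, 0.056) [362.4214 115.1898]
dowel 0.12876735210781948 0.0009651656241752571
dowel 0.11161485740082483 0.0006647063941803005
dowel 0.0949765862162241 0.00028301990606122325
dowel 0.07786931480233977 -0.001056584129651079
dowel 0.06084976919388604 -0.002404909430583394
dowel 0.04420520589415344 -0.0017427147120095774
dowel 0.027805722643880922 -0.004220546194796457
[0.6147 0.0587 0.1371] 7.852457979983671
  res [ 0.3 -0.3 -0.4 -0.6  0.2  0.8 -0.7  0.1 -0.2  0.7  0.1 -0.3  0.1 -0.1
 -0.3 -0.1  0.5 -0.2]
[252.1392 281.413 ]
[0.6642 0.0606 0.1189] 6.809938371738331
  res [-4.9 -1.8  1.2 -3.8 -1.   2.7  3.8  1.9 -0.4  0. ]
grip [np.float64(0.46607024795200014), np.float64(0.03822451674539773), 0.036] stot [-0.0495 -0.0018]
```

Emit:
play_rows(rows=[0.03,-0.1,0,0,1,0.03,-0.1,0,0,1,0.03,-0.1,0,0,1,0.03,-0.1,0,0,1,0.03,-0.1,0,0,1,0.03,-0.1,0,0,1,0.03,-0.1,0,0,1,0.096,-0.062,0,0,1,0.096,-0.062,0,0,1,0.096,-0.062,0,0,1,0.096,-0.062,0,0,1,0.096,-0.062,0,0,1], grip_force=80)

```text
time_s: 2.6
eef_pos: [0.2872, -0.2838, 0.2537]
ee_rot: [[0.969, 0.247, 0.001], [0.247, -0.969, -0.001], [0.0, 0.001, -1.0]]
ft_force: [0.4, -0.7, 0.4]
grip_width: 0.0855
grip_force: 0.0
```

```bash
cat > plan.py <<'E'
import sys
from h import *
# usage: plan.py x y z yaw [mm/row]
x,y,z,yaw=map(float,sys.argv[1:5]); st=float(sys.argv[5]) if len(sys.argv)>5 else 35
s=sense(); p=np.array(s["eef_pos"]); R=np.array(s["ee_rot"]); cy=np.arctan2(R[1,0],R[0,0])
d=R.T@(np.array([x,y,z])-p); n=int(np.ceil(np.linalg.norm(d)*1000/st))
print("t",round(s["time_s"],2),"p",np.round(p,4),"yaw",round(cy,4),"w",round(s["grip_width"],4),"gf",round(s["grip_force"],1),"ft",np.round(s["ft_force"],1))
print("shift units",np.round(d/.3,4),"roll",round(-(yaw-cy)/2,4),"n",n,"per row",np.round(d/.3/n,4))
E
python3 plan.py .466 .038 .2 .137
```

```text
t 2.6 p [ 0.2872 -0.2838  0.2537] yaw 0.2495 w 0.0855 gf 0.0 ft [ 0.4 -0.7  0.4]
shift units [ 0.8422 -0.8925  0.1784] roll 0.0562 n 11 per row [ 0.0766 -0.0811  0.0162]
```

Emit:
play_rows(rows=[0.0766,-0.0811,0.0162,0,1,0.0766,-0.0811,0.0162,0,1,0.0766,-0.0811,0.0162,0,1,0.0766,-0.0811,0.0162,0,1,0.0766,-0.0811,0.0162,0,1,0.0766,-0.0811,0.0162,0,1,0.0766,-0.0811,0.0162,0,1,0.0766,-0.0811,0.0162,0,1,0.0766,-0.0811,0.0162,0,1,0.0766,-0.0811,0.0162,0,1,0.0766,-0.0811,0.0162,0,1,0,0,0,0.056,1])

```text
time_s: 3.6
eef_pos: [0.4677, 0.0435, 0.1999]
ee_rot: [[0.989, 0.145, 0.003], [0.145, -0.989, 0.004], [0.003, -0.004, -1.0]]
ft_force: [-0.0, -0.4, -0.1]
grip_width: 0.0858
grip_force: 0.0
```

```bash
python3 plan.py .466 .038 .11 .137
```

```text
t 3.6 p [0.4677 0.0435 0.1999] yaw 0.1453 w 0.0858 gf 0.0 ft [-0.  -0.4 -0.1]
shift units [-0.0094  0.0184  0.2994] roll 0.0041 n 3 per row [-0.0031  0.0061  0.0998]
```

Emit:
play_rows(rows=[0,0,0.1,0,1,0,0,0.1,0,1,0,0,0.1,0,1,0,0,0,0,1,0,0,0,0,1,0,0,0,0,1])

```text
time_s: 4.1
eef_pos: [0.466, 0.037, 0.1111]
ee_rot: [[0.991, 0.137, 0.002], [0.137, -0.991, 0.0], [0.002, -0.0, -1.0]]
ft_force: [0.9, -0.9, 0.1]
grip_width: 0.0852
grip_force: 0.0
```

```bash
python3 plan.py .466 .038 .047 .137
python3 - <<'E'
from h import *
C={n:capture(n) for n in("side","top")}
for th in("scoop_grip","scoop","scoop_lip"):
    P=[tip_of(th,n) for n in C]; print(th,[[(np.round(q["point"],1).tolist(),round(q["p"],2)) for q in r[:2]] for r in P])
c=C["side"]["frame"][190:330,190:370]; c2=C["top"]["frame"][180:320,190:370]
cv2.imwrite("pics/g1.png",np.hstack([cv2.resize(x,(400,311),interpolation=2) for x in(c,c2)])[:,:,::-1])
E
```

```text
t 4.1 p [0.466  0.037  0.1111] yaw 0.1378 w 0.0852 gf 0.0 ft [ 0.9 -0.9  0.1]
shift units [ 1.000e-04 -3.400e-03  2.137e-01] roll 0.0004 n 2 per row [ 0.     -0.0017  0.1069]
scoop_grip [[([303.7, 275.4], 0.69), ([256.4, 152.3], 0.46)], [([343.7, 155.0], 0.64)]]
scoop [[([241.2, 246.7], 0.81)], [([243.6, 207.3], 0.66)]]
scoop_lip [[([235.4, 237.4], 0.85)], [([242.3, 191.6], 0.6), ([244.9, 217.2], 0.34)]]
```

View pics/g1.png

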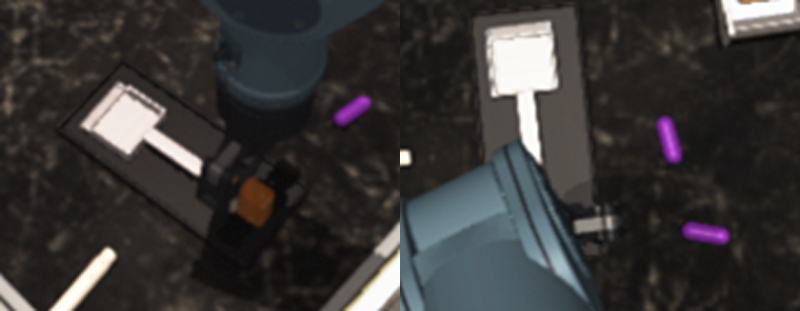

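The side crop shows the open fingers on either side of the orange grip, at crop (255,200), so I descend and close.

Emit:
play_rows(rows=[0,-0.0015,0.1,0,1,0,-0.0015,0.08,0,1,0,0,0.04,0,1,0,0,0,0,1,0,0,0,0,-1,0,0,0,0,-1,0,0,0,0,-1,0,0,0,0,-1,0,0,0,0,-1,0,0,0,0,-1,0,0,0,0,-1,0,0,0,0,-1], grip_force=80)

```text
time_s: 5.5
eef_pos: [0.4656, 0.0377, 0.0446]
ee_rot: [[0.991, 0.137, 0.001], [0.137, -0.991, -0.0], [0.001, 0.0, -1.0]]
ft_force: [-1.1, 0.4, 7.0]
grip_width: 0.021
grip_force: 77.9
```

```bash
python3 plan.py .466 .038 .047 .137
```

```text
t 5.5 p [0.4656 0.0377 0.0446] yaw 0.1376 w 0.021 gf 77.9 ft [-1.1  0.4  7. ]
shift units [ 0.0016 -0.0007 -0.0079] roll 0.0003 n 1 per row [ 0.0016 -0.0007 -0.0079]
```

Emit:
play_rows(rows=[0,0,-0.04,0,-1,0,0,-0.05,0,-1,0,0,-0.05,0,-1,-0.05,0,0,0,-1,-0.06,0,0,0,-1,-0.06,0,0,0,-1,0,0,0,0,-1,0,0,0,0,-1])

```text
time_s: 6.17
eef_pos: [0.4136, 0.0303, 0.0859]
ee_rot: [[0.991, 0.137, -0.001], [0.137, -0.991, -0.0], [-0.001, 0.0, -1.0]]
ft_force: [0.6, 0.5, -1.8]
grip_width: 0.0209
grip_force: 78.3
```

```bash
python3 plan.py .43 -.1945 .085 .147 30
```

```text
t 6.17 p [0.4136 0.0303 0.0859] yaw 0.1379 w 0.0209 gf 78.3 ft [ 0.6  0.5 -1.8]
shift units [-0.0487  0.7498  0.0034] roll -0.0046 n 8 per row [-0.0061  0.0937  0.0004]
```

Emit:
play_rows(rows=[-0.006,0.05,0,0,-1,-0.006,0.09,0,0,-1,-0.006,0.1,0,0,-1,-0.006,0.1,0,0,-1,-0.006,0.1,0,0,-1,-0.006,0.1,0,0,-1,-0.006,0.1,0,0,-1,-0.006,0.08,0,0,-1,0,0.03,0,-0.0046,-1,0,0,0.1,0,-1,0,0,0,0,-1,0,0,0,0,-1])

```text
time_s: 7.17
eef_pos: [0.4306, -0.1939, 0.0551]
ee_rot: [[0.989, 0.147, -0.002], [0.147, -0.989, 0.001], [-0.002, -0.002, -1.0]]
ft_force: [-0.1, 0.3, -1.6]
grip_width: 0.0212
grip_force: 78.6
```

```bash
python3 plan.py .43 -.1945 .055 .147 30
python3 - <<'E'
from h import *
C={n:capture(n) for n in("side","top")}
for th in("scoop","scoop_lip","bin_sill","pan_mid"):
    P=[tip_of(th,n) for n in C]; print(th,[[(np.round(q["point"],1).tolist(),round(q["p"],2)) for q in r[:2]] for r in P])
a=C["top"]["frame"][100:240,300:410]; b=C["side"]["frame"][120:250,220:380]
A=cv2.resize(a,None,fx=4.2,fy=4.2,interpolation=2);B=cv2.resize(b,None,fx=2,fy=2,interpolation=2)
B=cv2.copyMakeBorder(B,0,A.shape[0]-B.shape[0],0,0,0)
cv2.imwrite("pics/e1.png",np.hstack([A,B])[:,:,::-1])
E
```

```text
t 7.17 p [ 0.4306 -0.1939  0.0551] yaw 0.147 w 0.0212 gf 78.6 ft [-0.1  0.3 -1.6]
shift units [-0.0024  0.0018  0.0003] roll 0.0 n 1 per row [-0.0024  0.0018  0.0003]
scoop [[([327.0, 192.1], 0.8)], [([358.1, 219.4], 0.69), ([341.7, 131.5], 0.29)]]
scoop_lip [[([311.9, 181.5], 0.73)], [([357.2, 206.2], 0.98)]]
bin_sill [[([300.6, 180.2], 0.83)], [([354.9, 193.2], 0.87), ([362.0, 231.9], 0.49)]]
pan_mid [[([325.9, 187.3], 0.71), ([284.9, 168.7], 0.29)], [([360.0, 227.2], 0.93), ([349.5, 160.3], 0.54)]]
```

View pics/e1.png

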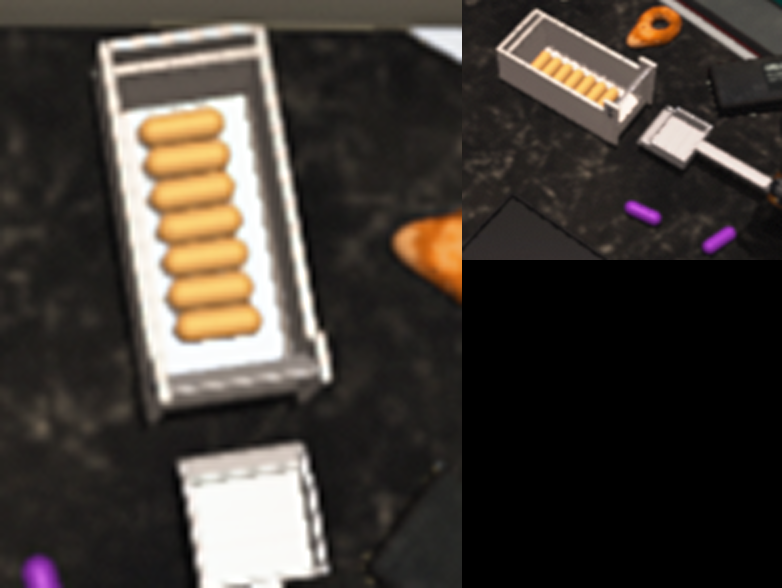

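The top crop shows the scoop squarely in front of the bin: lip middle at crop (241,455), near foot of the bin centred at (230,408). I'll check both against the projection.

```bash
cat > pose.py <<'E'
from h import *
b=np.array([.6479,-.1605]); yb=.148
def pose():
    s=sense(); p=np.array(s["eef_pos"]); R=np.array(s["ee_rot"]); c,sn=np.cos(yb),np.sin(yb)
    o=p+R[:,0]*.1506-R[:,1]*.0004; o[2]=p[2]-.0406; d=o[:2]-b
    return s,o,R,np.array([c*d[0]+sn*d[1],-sn*d[0]+c*d[1],o[2]])
if __name__=="__main__":
    s,o,R,B=pose(); print("t",round(s["time_s"],2),"scoop in bin mm",np.round(B*1000,1),"dyaw",round(np.arctan2(R[1,0],R[0,0])-yb,4),"w",round(s["grip_width"],4),"gf",round(s["grip_force"],1),"ft",np.round(s["ft_force"],1))
E
python3 - <<'E'
from pose import *
s,o,R,B=pose(); print(B)
C=capture("top"); T=lambda X:(proj(C,X)-[300,100]+.5)*4.2
S=lambda x,y,z: o+R[:,0]*x-R[:,1]*y+[0,0,z]
c,sn=np.cos(yb),np.sin(yb); Bn=lambda x,y,z: np.array([b[0]+c*x-sn*y,b[1]+sn*x+c*y,z])
print("lip corners",T(S(.033,.0295,.001)),T(S(.033,-.0295,.001)),"rear right rim",T(S(-.03,-.0295,.018)))
for n,X in dict(footL=(-.008,.039,0),footR=(-.008,-.039,0),farRtop=(.146,-.035,.056),farLtop=(.146,.035,.056),floorfarR=(.14,-.035,.004),floornearR=(-.002,-.035,.004),wallnearL=(-.008,.039,.056),wallnearR=(-.008,-.039,.056)).items(): print(n,T(Bn(*X)))
E
```

```text
[-0.06862436 -0.00113638  0.01555421]
lip corners [179.88584719 461.34977352] [301.26567297 443.46834125] rear right rim [327.95133633 571.66405465]
footL [146.23955982 412.28499894]
footR [303.81295062 389.15370743]
farRtop [257.98071536  54.32480144]
farLtop [111.83895644  74.46483541]
floorfarR [246.91303651  96.42240998]
floornearR [294.95210668 377.07733452]
wallnearL [155.4761622  396.49658406]
wallnearR [321.68554284 372.16576276]
```

Emit:
play_rows(rows=[0.03,0,0.018,0,-1,0.045,0,0,0,-1,0.045,0,0,0,-1,0.035,0,0,0,-1,0,0,0.006,0,-1,0,0,0.003,0,-1,0,0,0,0,-1,0,0,0,0,-1])

```text
time_s: 8.38
eef_pos: [0.476, -0.1875, 0.0474]
ee_rot: [[0.989, 0.146, -0.002], [0.146, -0.989, 0.0], [-0.002, -0.0, -1.0]]
ft_force: [0.4, -0.7, -3.1]
grip_width: 0.0206
grip_force: 78.7
```

```bash
python3 pose.py
```

```text
t 8.38 scoop in bin mm [-23.4  -1.2   6.8] dyaw -0.0014 w 0.0206 gf 78.7 ft [ 0.4 -0.7 -3.1]
```

Emit:
play_rows(rows=[0.015,0,0,0,-1,0.015,0,0,0,-1,0.015,0,0,0,-1,0.015,0,0,0,-1,0.015,0,0,0,-1,0.015,0,0,0,-1,0.015,0,0,0,-1,0.015,0,0,0,-1,0.015,0,0,0,-1])

```text
time_s: 9.13
eef_pos: [0.5177, -0.1814, 0.0477]
ee_rot: [[0.989, 0.147, 0.0], [0.147, -0.989, -0.0], [0.0, 0.0, -1.0]]
ft_force: [0.2, -0.2, -2.2]
grip_width: 0.021
grip_force: 78.7
```

```bash
python3 pose.py
```

```text
t 9.13 scoop in bin mm [18.7 -1.2  7.1] dyaw -0.0009 w 0.021 gf 78.7 ft [ 0.2 -0.2 -2.2]
```

Emit:
play_rows(rows=[0.015,0,0,0,-1,0.015,0,0,0,-1,0.015,0,0,0,-1,0,0,0,0,-1,0,0,0.005,0,-1,0,0,0.004,0,-1,0,0,0,0,-1,0,0,0,0,-1])

```text
time_s: 9.8
eef_pos: [0.5303, -0.1795, 0.045]
ee_rot: [[0.989, 0.146, -0.0], [0.146, -0.989, -0.0], [-0.0, -0.0, -1.0]]
ft_force: [-0.2, 0.1, -1.1]
grip_width: 0.0207
grip_force: 78.8
```

```bash
cat > look.py <<'E'
import sys
from pose import *
C={n:capture(n) for n in("side","top")}
a=C["top"]["frame"][95:205,315:385]; b=C["side"]["frame"][115:200,225:325]
A=cv2.resize(a,None,fx=5.4,fy=5.4,interpolation=cv2.INTER_CUBIC);B=cv2.resize(b,None,fx=4.2,fy=4.2,interpolation=cv2.INTER_CUBIC)
B=cv2.copyMakeBorder(B,0,A.shape[0]-B.shape[0],0,0,0)
cv2.imwrite("pics/"+sys.argv[1]+".png",np.hstack([A,B])[:,:,::-1])
E
python3 pose.py; python3 look.py p1
```

```text
t 9.8 scoop in bin mm [31.5 -1.2  4.4] dyaw -0.001 w 0.0207 gf 78.8 ft [-0.2  0.1 -1.1]
```

View pics/p1.png

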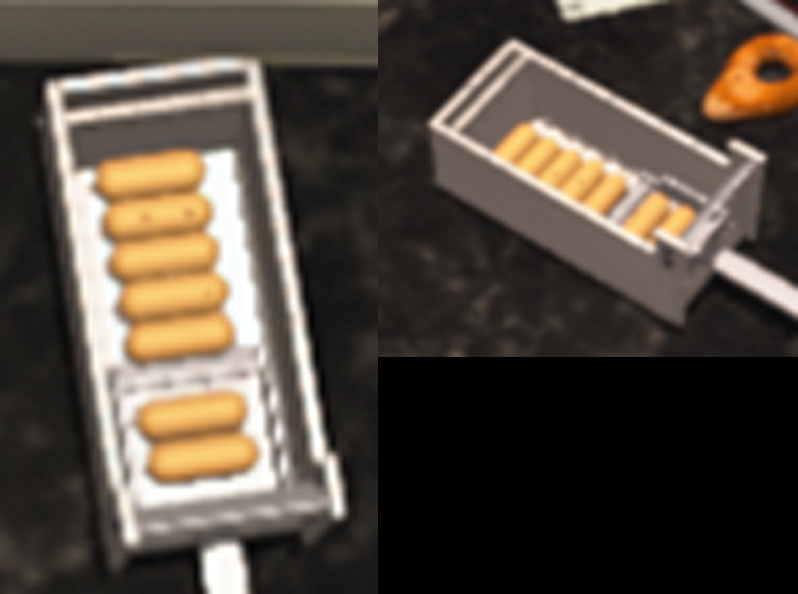

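The top crop shows two dowels in the pan, at (190,415) and (200,457), and five ahead of the lip, with the scoop centred. I keep pushing.

Emit:
play_rows(rows=[0.01,0,0,0,-1,0.01,0,0,0,-1,0.01,0,0,0,-1,0.01,0,0,0,-1,0.01,0,0,0,-1,0.01,0,0,0,-1,0.01,0,0,0,-1,0.01,0,0,0,-1,0.01,0,0,0,-1,0.01,0,0,0,-1])

```text
time_s: 10.73
eef_pos: [0.5604, -0.175, 0.045]
ee_rot: [[0.989, 0.146, -0.0], [0.146, -0.989, -0.0], [-0.0, -0.0, -1.0]]
ft_force: [-0.7, 0.3, -1.9]
grip_width: 0.021
grip_force: 78.8
```

```bash
python3 pose.py
```

```text
t 10.73 scoop in bin mm [61.9 -1.2  4.4] dyaw -0.001 w 0.021 gf 78.8 ft [-0.7  0.3 -1.9]
```

Emit:
play_rows(rows=[0.01,0,0,0,-1,0.01,0,0,0,-1,0.01,0,0,0,-1,0.008,0,0,0,-1,0,0,0,0,-1,0,0,0,0,-1])

```text
time_s: 11.23
eef_pos: [0.5717, -0.1733, 0.045]
ee_rot: [[0.989, 0.147, 0.0], [0.147, -0.989, 0.0], [0.0, -0.0, -1.0]]
ft_force: [1.2, 0.2, -1.7]
grip_width: 0.0211
grip_force: 78.8
```

```bash
python3 pose.py; python3 look.py p2
```

```text
t 11.23 scoop in bin mm [73.4 -1.2  4.4] dyaw -0.0009 w 0.0211 gf 78.8 ft [ 1.2  0.2 -1.7]
```

View pics/p2.png

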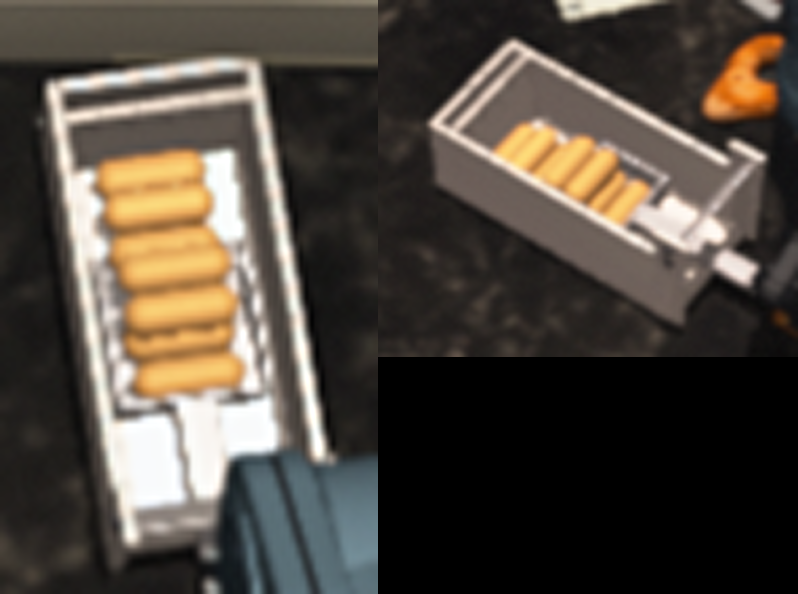

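Run:
```python
from pose import *
s,o,R,B=pose(); C=capture("top")
for col,row in [(188,375),(180,345),(180,308),(172,268),(165,240),(158,208),(150,175)]:
    uv=(315+col/5.4-.5,95+row/5.4-.5)
    print(row,[np.round((R.T@(onz(C,uv,z+.0044)-o))[:2]*1000,1).tolist() for z in(.010,.024)])
c=capture("side")
for n in("side","top"): print(n,sorted([(np.round(q["point"],1).tolist(),round(q["p"],2)) for q in tip_of("dowel_1",n)],key=lambda a:a[0][1]))
T=lambda x,z:proj(c,o+R[:,0]*x+[0,0,z])
for x,z in((-.02,.01),(-.003,.01),(.013,.01),(.005,.024),(-.0115,.024),(.022,.024),(.033,.015),(.04,.01)): print("side",x,z,T(x,z),"crop",(T(x,z)-[225,115]+.5)*4.2+[378,0])
```

```text
375 [[-19.2, -0.6], [-21.7, -2.5]]
345 [[-7.4, -1.7], [-10.1, -3.6]]
308 [[6.7, 0.6], [3.8, -1.3]]
268 [[22.4, 0.1], [19.3, -1.8]]
240 [[33.5, -0.8], [30.3, -2.7]]
208 [[46.2, -1.4], [42.8, -3.3]]
175 [[59.4, -2.3], [55.8, -4.2]]
side [([262.4, 154.0], 0.46), ([270.5, 155.7], 0.67), ([274.1, 155.9], 0.6), ([275.0, 162.1], 0.39), ([283.9, 165.4], 0.56), ([308.2, 224.1], 0.63), ([349.1, 241.5], 0.6)]
top [([341.9, 126.3], 0.57), ([344.0, 131.4], 0.68), ([346.3, 139.8], 0.53), ([344.3, 143.0], 0.46), ([347.6, 155.3], 0.43), ([349.0, 157.5], 0.6), ([355.2, 164.5], 0.52), ([353.8, 190.7], 0.32), ([305.7, 242.3], 0.58), ([325.1, 288.5], 0.55)]
side -0.02 0.01 [282.94001199 165.53414763] crop [623.44805037 214.34342003]
side -0.003 0.01 [277.23101116 162.27319863] crop [599.47024685 200.64743426]
side 0.013 0.01 [271.90551988 159.2322418 ] crop [577.10318349 187.87541556]
side 0.005 0.024 [274.56334527 157.24529648] crop [588.26605015 179.5302452 ]
side -0.0115 0.024 [280.1381085 160.4129674] crop [611.6800557  192.83446309]
side 0.022 0.024 [268.87208049 154.01252616] crop [564.36273806 165.95260989]
side 0.033 0.015 [265.27935098 154.21616897] crop [549.27327411 166.80790967]
side 0.04 0.01 [263.02284316 154.16207156] crop [539.79594128 166.58070057]
```

The top crop shows the rear dowel (188,375), the middle one half hidden (180,345) and one riding on top at (180,308). The next one, at (172,268), still sits on the ramp's edge, so I push a little further to drop it into the front slot.

Emit:
play_rows(rows=[0.007,0,0,0,-1,0.007,0,0,0,-1,0.007,0,0,0,-1,0.004,0,0,0,-1,0,0,0,0,-1,0,0,0,0,-1,0,0,0,0,-1])

```text
time_s: 12.12
eef_pos: [0.579, -0.1722, 0.045]
ee_rot: [[0.989, 0.147, 0.0], [0.147, -0.989, 0.0], [0.0, 0.0, -1.0]]
ft_force: [0.3, -1.6, -1.2]
grip_width: 0.021
grip_force: 78.8
```

```bash
python3 pose.py; python3 look.py p3
```

```text
t 12.12 scoop in bin mm [80.8 -1.2  4.4] dyaw -0.0009 w 0.021 gf 78.8 ft [ 0.3 -1.6 -1.2]
```

View pics/p3.png

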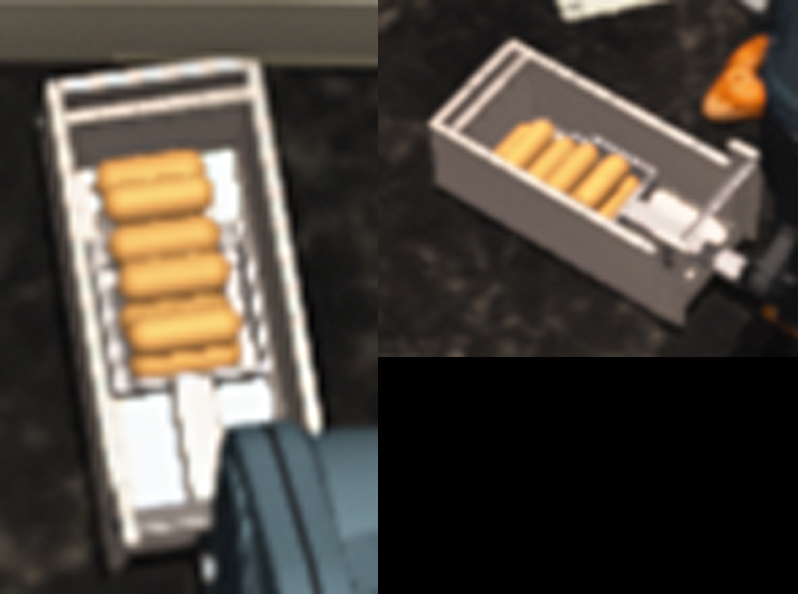

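The top crop shows a full row, rear (185,360), middle (178,305) and front (173,273), with one dowel heaped at (185,327) between rear and middle. I lift straight up so the rims pass 3 mm below the blade.

Emit:
play_rows(rows=[0,0,-0.01,0,-1,0,0,-0.012,0,-1,0,0,-0.012,0,-1,0,0,-0.012,0,-1,0,0,-0.012,0,-1,0,0,-0.012,0,-1,0,0,-0.012,0,-1,0,0,-0.006,0,-1,0,0,0,0,-1,0,0,0,0,-1,0,0,0,0,-1,0,0,0,0,-1])

```text
time_s: 13.22
eef_pos: [0.5787, -0.1722, 0.0712]
ee_rot: [[0.989, 0.147, -0.0], [0.147, -0.989, 0.0], [-0.0, -0.0, -1.0]]
ft_force: [0.0, 1.0, -2.7]
grip_width: 0.021
grip_force: 78.7
```

```bash
python3 pose.py; python3 look.py p4
python3 - <<'E'
from h import *
C=capture("top");print(sorted([(np.round((np.array(q["point"])-[315,95]+.5)*5.4).tolist(),round(q["p"],2)) for q in tip_of("dowel_1","top")],key=lambda a:a[0][1]))
im=cv2.imread("pics/p4.png"); 
# brightness profile along the dowel column line
for r in range(140,420,8):
    c=int(150+(r-168)*0.19); print(r,im[r-1:r+2,c-25:c+26].mean((0,1)).round().astype(int).tolist(),end="; ")
E
```

```text
t 13.22 scoop in bin mm [80.4 -1.1 30.6] dyaw -0.0009 w 0.021 gf 78.7 ft [ 0.   1.  -2.7]
[([143.0, 183.0], 0.39), ([152.0, 196.0], 0.48), ([171.0, 213.0], 0.59), ([170.0, 249.0], 0.67), ([175.0, 295.0], 0.54), ([186.0, 321.0], 0.71), ([207.0, 347.0], 0.51), ([-374.0, 488.0], 0.52), ([-21.0, 812.0], 0.68), ([66.0, 1037.0], 0.65)]
140 [76, 82, 90]; 148 [75, 83, 94]; 156 [81, 131, 179]; 164 [89, 164, 226]; 172 [101, 182, 238]; 180 [93, 170, 229]; 188 [98, 178, 235]; 196 [115, 203, 248]; 204 [105, 190, 243]; 212 [76, 146, 206]; 220 [80, 110, 142]; 228 [173, 179, 190]; 236 [184, 204, 228]; 244 [112, 181, 233]; 252 [109, 198, 246]; 260 [110, 196, 245]; 268 [86, 157, 218]; 276 [62, 110, 158]; 284 [76, 137, 190]; 292 [93, 169, 229]; 300 [95, 172, 230]; 308 [113, 202, 246]; 316 [119, 211, 249]; 324 [100, 182, 238]; 332 [70, 129, 184]; 340 [79, 144, 202]; 348 [100, 183, 240]; 356 [94, 157, 213]; 364 [170, 187, 208]; 372 [196, 198, 203]; 380 [185, 189, 192]; 388 [194, 200, 206]; 396 [199, 206, 213]; 404 [199, 205, 212]; 412 [204, 210, 216];
```

Lifted and heaped: the brightness profile puts the heaped dowel at row 313 and shows the ramp clear. I draw back under the bar.

Emit:
play_rows(rows=[-0.006,0,0,0,-1,-0.012,0,0,0,-1,-0.016,0,0,0,-1,-0.018,0,0,0,-1,-0.018,0,0,0,-1,-0.018,0,0,0,-1,-0.018,0,0,0,-1,-0.016,0,0,0,-1,-0.014,0,0,0,-1,-0.012,0,0,0,-1,-0.01,0,0,0,-1,-0.008,0,0,0,-1])

```text
time_s: 14.42
eef_pos: [0.5294, -0.1797, 0.0714]
ee_rot: [[0.989, 0.147, 0.0], [0.147, -0.989, -0.0], [-0.0, 0.0, -1.0]]
ft_force: [-0.1, -0.2, -2.6]
grip_width: 0.0209
grip_force: 78.7
```

```bash
python3 pose.py
```

```text
t 14.42 scoop in bin mm [30.5 -1.2 30.8] dyaw -0.001 w 0.0209 gf 78.7 ft [-0.1 -0.2 -2.6]
```

Emit:
play_rows(rows=[-0.007,0,0,0,-1,-0.007,0,0,0,-1,-0.007,0,0,0,-1,-0.007,0,0,0,-1,-0.007,0,0,0,-1,-0.007,0,0,0,-1,-0.007,0,0,0,-1,-0.007,0,0,0,-1,-0.007,0,0,0,-1,-0.007,0,0,0,-1,-0.007,0,0,0,-1,-0.007,0,0,0,-1])

```text
time_s: 15.42
eef_pos: [0.5045, -0.1833, 0.0714]
ee_rot: [[0.989, 0.146, -0.0], [0.146, -0.989, -0.0], [-0.0, 0.0, -1.0]]
ft_force: [0.1, 0.9, -2.4]
grip_width: 0.0211
grip_force: 78.7
```

```bash
python3 pose.py
```

```text
t 15.42 scoop in bin mm [ 5.4 -1.2 30.8] dyaw -0.001 w 0.0211 gf 78.7 ft [ 0.1  0.9 -2.4]
```

Emit:
play_rows(rows=[-0.008,0,0,0,-1,-0.008,0,0,0,-1,-0.008,0,0,0,-1,-0.008,0,0,0,-1,-0.008,0,0,0,-1,-0.008,0,0,0,-1,-0.008,0,0,0,-1,-0.008,0,0,0,-1,-0.008,0,0,0,-1,0,0,0,0,-1,0,0,0,0,-1,0,0,0,0,-1])

```text
time_s: 16.42
eef_pos: [0.4835, -0.1865, 0.0715]
ee_rot: [[0.989, 0.147, 0.0], [0.147, -0.989, -0.0], [0.0, 0.0, -1.0]]
ft_force: [-0.3, 0.0, -1.7]
grip_width: 0.0211
grip_force: 78.7
```

```bash
python3 pose.py
python3 - <<'E'
from pose import *
s,o,R,B=pose()
C={n:capture(n) for n in("side","top")}
for n in C: print(n,sorted([(np.round(q["point"],1).tolist(),round(q["p"],2)) for q in tip_of("dowel_1",n)],key=lambda a:a[0][1]))
for x in(-.02,-.003,.013,.028): print(x,[proj(C[n],o+R[:,0]*x+[0,0,.01]).round(1).tolist() for n in C])
a=C["top"]["frame"][95:225,315:390]; b=C["side"]["frame"][115:215,225:325]
A=cv2.resize(a,None,fx=4.6,fy=4.6,interpolation=cv2.INTER_CUBIC);B=cv2.resize(b,None,fx=4.2,fy=4.2,interpolation=cv2.INTER_CUBIC)
B=cv2.copyMakeBorder(B,0,A.shape[0]-B.shape[0],0,0,0)
cv2.imwrite("pics/p5.png",np.hstack([A,B])[:,:,::-1])
E
```

```text
t 16.42 scoop in bin mm [-15.8  -1.2  30.9] dyaw -0.0009 w 0.0211 gf 78.7 ft [-0.3  0.  -1.7]
side [([257.8, 151.4], 0.45), ([261.8, 154.9], 0.59), ([280.4, 163.2], 0.51), ([288.9, 169.9], 0.46), ([302.8, 173.2], 0.63), ([307.8, 173.8], 0.55), ([316.7, 176.0], 0.51), ([312.2, 225.1], 0.48), ([346.1, 237.8], 0.58)]
top [([341.5, 127.4], 0.59), ([344.1, 138.5], 0.47), ([348.7, 174.4], 0.58), ([351.6, 192.3], 0.49), ([354.8, 196.8], 0.51), ([360.3, 207.7], 0.67), ([309.1, 244.0], 0.51)]
-0.02 [[314.5, 176.7], [358.3, 205.9]]
-0.003 [[308.4, 173.2], [356.9, 197.4]]
0.013 [[302.7, 170.0], [355.6, 189.4]]
0.028 [[297.4, 167.0], [354.4, 182.0]]
```

View pics/p5.png

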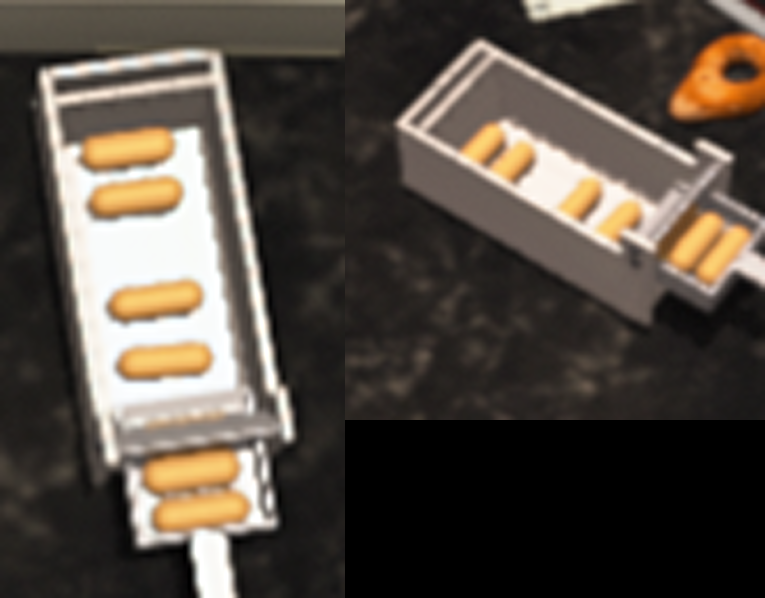

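The crop shows the heaped dowel struck off: four dowels lie on the bin floor at (128,147), (135,195), (155,300) and (165,360). Three are in the pan, the front one under the blade. I withdraw.

Emit:
play_rows(rows=[-0.008,0,0,0,-1,-0.012,0,0,0,-1,-0.016,0,0,0,-1,-0.02,0,0,0,-1,-0.024,0,0,0,-1,-0.028,0,0,0,-1,-0.028,0,0,0,-1,-0.024,0,0,0,-1,-0.018,0,0,0,-1,-0.01,0,0,0,-1,0,0,0,0,-1])

```text
time_s: 17.53
eef_pos: [0.4267, -0.195, 0.0714]
ee_rot: [[0.989, 0.146, -0.001], [0.146, -0.989, -0.0], [-0.001, 0.0, -1.0]]
ft_force: [0.6, -0.2, -2.4]
grip_width: 0.0207
grip_force: 78.7
```

```bash
python3 pose.py; python3 plan.py .4156 .0305 .075 .137
```

```text
t 17.53 scoop in bin mm [-73.3  -1.3  30.8] dyaw -0.0016 w 0.0207 gf 78.7 ft [ 0.6 -0.2 -2.4]
t 17.53 p [ 0.4267 -0.195   0.0714] yaw 0.1464 w 0.0207 gf 78.7 ft [ 0.6 -0.2 -2.4]
shift units [ 0.073  -0.7489 -0.012 ] roll 0.0047 n 7 per row [ 0.0104 -0.107  -0.0017]
```

Emit:
play_rows(rows=[0,-0.01,-0.002,0,-1,0,-0.02,-0.002,0,-1,0,-0.03,-0.002,0,-1,0.004,-0.04,-0.002,0,-1,0.004,-0.05,-0.002,0,-1,0.004,-0.055,-0.002,0,-1,0.005,-0.055,0,0,-1,0.005,-0.055,0,0,-1,0.005,-0.055,0,0,-1,0.005,-0.055,0,0,-1,0.005,-0.055,0,0,-1,0.005,-0.055,0,0,-1])

```text
time_s: 18.53
eef_pos: [0.4163, -0.0321, 0.0752]
ee_rot: [[0.989, 0.148, 0.0], [0.148, -0.989, 0.0], [0.0, -0.0, -1.0]]
ft_force: [-0.2, -0.3, -3.3]
grip_width: 0.021
grip_force: 78.7
```

Emit:
play_rows(rows=[0.005,-0.05,0,0,-1,0.005,-0.045,0,0,-1,0.005,-0.04,0,0,-1,0.005,-0.03,0,0,-1,0.005,-0.025,0,0,-1,0.005,-0.015,0,0,-1,0,-0.009,0,0.0045,-1,0,0,0,0,-1,0,0,0,0,-1,0,0,0,0,-1])

```text
time_s: 19.37
eef_pos: [0.4159, 0.0301, 0.075]
ee_rot: [[0.991, 0.137, -0.0], [0.137, -0.991, -0.0], [-0.0, 0.0, -1.0]]
ft_force: [0.9, 0.1, -3.0]
grip_width: 0.0213
grip_force: 78.7
```

```bash
python3 plan.py .4656 .0377 .0746 .137
```

```text
t 19.37 p [0.4159 0.0301 0.075 ] yaw 0.137 w 0.0213 gf 78.7 ft [ 0.9  0.1 -3. ]
shift units [ 0.1675 -0.0026  0.0012] roll 0.0 n 2 per row [ 0.0838 -0.0013  0.0006]
```

Emit:
play_rows(rows=[0.008,0,0,0,-1,0.015,0,0,0,-1,0.022,0,0,0,-1,0.025,0,0,0,-1,0.027,0,0,0,-1,0.025,0,0,0,-1,0.021,0,0,0,-1,0.015,-0.001,0,0,-1,0.008,-0.001,0,0,-1,0,0,0,0,-1,0,0,0,0,-1])

```text
time_s: 20.28
eef_pos: [0.4649, 0.0382, 0.0749]
ee_rot: [[0.99, 0.138, -0.001], [0.138, -0.99, -0.0], [-0.001, 0.0, -1.0]]
ft_force: [-1.1, -0.5, -2.5]
grip_width: 0.0209
grip_force: 78.7
```

Emit:
play_rows(rows=[0,0,0.01,0,-1,0,0,0.015,0,-1,0,0,0.02,0,-1,0,0,0.02,0,-1,0,0,0.015,0,-1,0,0,0.01,0,-1,0,0,0.006,0,-1,0,0,0,0,-1,0,0,0,0,-1])

```text
time_s: 21.03
eef_pos: [0.4652, 0.0382, 0.0462]
ee_rot: [[0.99, 0.138, -0.0], [0.138, -0.99, 0.0], [-0.0, -0.0, -1.0]]
ft_force: [-0.1, 0.6, -2.0]
grip_width: 0.021
grip_force: 78.7
```

```bash
python3 plan.py .4656 .0377 .0446 .137
```

```text
t 21.03 p [0.4652 0.0382 0.0462] yaw 0.1381 w 0.021 gf 78.7 ft [-0.1  0.6 -2. ]
shift units [0.0009 0.0019 0.0052] roll 0.0006 n 1 per row [0.0009 0.0019 0.0052]
```

Emit:
play_rows(rows=[0,0,0.003,0,-1,0,0,0.003,0,-1,0,0,0,0,-1,0,0,0,0,-1])

```text
time_s: 21.37
eef_pos: [0.4655, 0.0382, 0.0447]
ee_rot: [[0.99, 0.138, 0.001], [0.138, -0.99, 0.0], [0.001, 0.0, -1.0]]
ft_force: [-0.3, 0.4, 1.3]
grip_width: 0.0211
grip_force: 79.3
```

```bash
python3 plan.py .4656 .0377 .0446 .137
```

```text
t 21.37 p [0.4655 0.0382 0.0447] yaw 0.138 w 0.0211 gf 79.3 ft [-0.3  0.4  1.3]
shift units [0.0001 0.0017 0.0003] roll 0.0005 n 1 per row [0.0001 0.0017 0.0003]
```

Contact with the tray floor (the vertical force went from -2 to +1.3 N). I release and rise.

Emit:
play_rows(rows=[0,0,0,0,-0.3,0,0,0,0,0,0,0,0,0,0.4,0,0,0,0,0.4,0,0,0,0,0.4,0,0,0,0,0.4,0,0,-0.04,0,0.4,0,0,-0.08,0,0.4,0,0,-0.1,0,0.4,0,0,-0.1,0,0.4,0,0,-0.1,0,0.4,0,0,-0.1,0,0.4])

```text
time_s: 22.37
eef_pos: [0.4648, 0.0382, 0.2018]
ee_rot: [[0.99, 0.138, -0.0], [0.138, -0.99, 0.0], [-0.0, -0.0, -1.0]]
ft_force: [0.4, -0.7, 0.0]
grip_width: 0.0599
grip_force: 0.0
```

Emit:
play_rows(rows=[-0.02,0.08,-0.05,0,0.4,-0.02,0.1,0,0,0.4,-0.02,0.1,0,0,0.4,-0.02,0.1,0,0,0.4,0,0.1,0,0,0.4,0,0.1,0,0,0.4,0,0,0,0,0.4,0,0,0,0,0.4])

```text
time_s: 23.03
eef_pos: [0.4652, -0.1391, 0.2152]
ee_rot: [[0.991, 0.134, -0.0], [0.134, -0.991, -0.0], [-0.0, 0.0, -1.0]]
ft_force: [-0.5, 0.4, -0.6]
grip_width: 0.0597
grip_force: 0.0
```

Run:
```python
from h import *
s=sense();print(s["time_s"],s["eef_pos"],s["ft_force"])
C={n:capture(n) for n in("side","top")}
for th in("scoop","dowel_1"):
  for n in C: print(th,n,[(np.round(q["point"],1).tolist(),round(q["p"],2)) for q in tip_of(th,n)])
a=C["top"]["frame"][95:300,200:390]; b=C["side"]["frame"][110:300,190:330]
A=cv2.resize(a,None,fx=2.4,fy=2.4,interpolation=2);B=cv2.resize(b,None,fx=2.4,fy=2.4,interpolation=2)
B=cv2.copyMakeBorder(B,0,A.shape[0]-B.shape[0],0,0,0)
cv2.imwrite("pics/f.png",np.hstack([A,B])[:,:,::-1])
```

```text
23.0333 [ 0.46515193 -0.13914088  0.21523589] [-0.46208056  0.43125335 -0.55562189]
scoop side [([242.6, 247.7], 0.97)]
scoop top [([243.1, 205.2], 0.88), ([342.9, 126.1], 0.7)]
dowel_1 side [([291.3, 167.6], 0.62), ([312.0, 226.3], 0.6), ([348.0, 241.5], 0.5), ([241.6, 241.6], 0.47), ([278.0, 163.2], 0.44), ([253.8, 250.1], 0.42), ([245.3, 244.7], 0.41), ([253.9, 149.2], 0.41), ([263.9, 151.6], 0.37)]
dowel_1 top [([340.3, 130.1], 0.62), ([325.9, 285.4], 0.59), ([349.3, 160.6], 0.57), ([310.7, 243.1], 0.57), ([350.2, 173.9], 0.56), ([343.2, 136.9], 0.53), ([246.0, 217.0], 0.51), ([240.6, 200.9], 0.47), ([243.9, 208.1], 0.44), ([252.0, 279.9], 0.41), ([240.8, 200.8], 0.32)]
```

View pics/f.png

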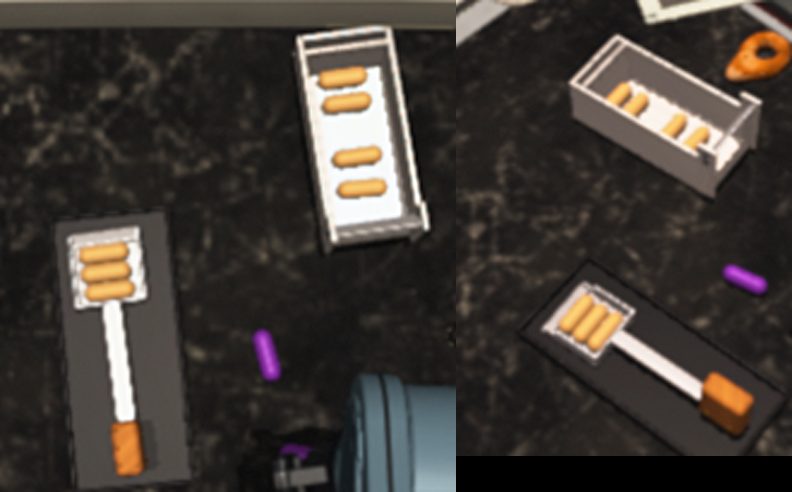

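The picture shows the scoop flat in the tray with three dowels in its pan, at top crop (104,252), (106,271) and (109,290). The other four lie in the bin and the bystanders are untouched, so I hand in.

```bash
python3 -c "
from plant import close_job
print(close_job())"
```

```text
the job is handed in; nothing more can be done
None
```

The job is handed in at about 23 s of the 72 s allowed: the scoop stands in its tray level-full with three dowels flat in the pan, the other four are in the bin, and the arm never went near the jar, glue bottle or sherd; no verdict came back.

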